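# Put the rinsed dosing cups back on their detergent bottles

### The job

The four rinsed dosing cups have drained: pick them off the draining mat one after another and set each one, mouth down as it stands, fully over the white closure of the bottle of its own colour. Leave the white dosing ball and the grey scoop where they are on the mat, and keep every bottle standing.

Things in the scene. Friction and masses are not known exactly. Their poses are not given: they have to be found in the camera images.
- blue_cup: blue plastic dosing cup, 66 mm across at the mouth (63 mm at the closed end), 56 mm tall, wall 2.5 mm, end 3 mm thick, weight about 30 g. It stands mouth down, closed end up, on the grey draining mat, whose top is 6 mm above the counter. Origin: centre of the mouth (the lower rim), z up towards the closed end.
- pink_cup: pink plastic dosing cup, 60 mm across at the mouth (57 mm at the closed end), 52 mm tall, wall 2.5 mm, end 3 mm thick, weight about 30 g. It stands mouth down, closed end up, on the grey draining mat, whose top is 6 mm above the counter. Origin: centre of the mouth (the lower rim), z up towards the closed end.
- green_cup: green plastic dosing cup, 54 mm across at the mouth (51 mm at the closed end), 50 mm tall, wall 2.5 mm, end 3 mm thick, weight about 30 g. It stands mouth down, closed end up, on the grey draining mat, whose top is 6 mm above the counter. Origin: centre of the mouth (the lower rim), z up towards the closed end.
- yellow_cup: yellow plastic dosing cup, 48 mm across at the mouth (45 mm at the closed end), 46 mm tall, wall 2.5 mm, end 3 mm thick, weight about 30 g. It stands mouth down, closed end up, on the grey draining mat, whose top is 6 mm above the counter. Origin: centre of the mouth (the lower rim), z up towards the closed end.
- blue_bottle: blue bottle, white screw closure on top: flat jug, 108 x 76 mm, side handle (below the shoulder) out to 85 mm along its -x; loose, about 1.1 kg. Origin: centre of the underside, z up. Closure: 48 mm across, bevelled top, from the shoulder (165 mm up) to 197 mm up. The blue cup drops over it, 6.5 mm play all round, its rim resting on the shoulder; no screwing or pressing.
- pink_bottle: pink bottle, white screw closure on top: round, slightly waisted softener bottle, 82 mm across; loose, about 0.9 kg. Origin: centre of the underside, z up. Closure: 42 mm across, bevelled top, from the shoulder (175 mm up) to 207 mm up. The pink cup drops over it, 6.5 mm play all round, its rim resting on the shoulder; no screwing or pressing.
- green_bottle: green bottle, white screw closure on top: flat slab-shaped bottle, 92 x 64 mm; loose, about 0.8 kg. Origin: centre of the underside, z up. Closure: 36 mm across, bevelled top, from the shoulder (170 mm up) to 202 mm up. The green cup drops over it, 6.5 mm play all round, its rim resting on the shoulder; no screwing or pressing.
- yellow_bottle: yellow bottle, white screw closure on top: short round bottle, 72 mm across; loose, about 0.7 kg. Origin: centre of the underside, z up. Closure: 30 mm across, bevelled top, from the shoulder (150 mm up) to 182 mm up. The yellow cup drops over it, 6.5 mm play all round, its rim resting on the shoulder; no screwing or pressing.
- dosing_ball: white dosing ball standing on its flat foot among the cups, 68 mm across, 52 mm tall, dark filling hole on top. Not a dosing cup; it stays on the mat. Origin: centre of the foot.
- scoop: light grey square measuring scoop, mouth up, 46 x 46 mm and 34 mm tall with a handle that ends 54 mm from its centre along its -x at the rim; lies among the cups. It stays on the mat. Origin: centre of the underside of its square bowl.
Not all that is in view belongs to the job. Of the things that look like the green_cup, the smaller one is meant. Of the things that look like the green_bottle, take the one that is farthest to the robot's left at the start.

How it is judged:
By the outcome, as a careful person would: the job done as asked, in the order asked, and still so for the second after the job is handed in, with the robot touching nothing.
It also fails if it takes over 106 s, if anything falls off the work surface, if the arm or the gripper's body presses on something with over 40 N, if the wrist force passes 120 N, or if a joint passes its speed limit or range.

### The arm

A 6-joint arm with a two-finger parallel gripper is mounted at the origin on the work surface. World frame = base frame: x ahead of the robot, y to its left, z up, the work surface at z = 0. Lengths are in m, angles in rad, forces in N, time in s.
With the tool pointing down it reaches from about 0.275 to 0.75 m from the base axis. Payload 10.2 kg.
Tool frame: the origin (TCP) lies at the very end of the fingers, on their centre line; the grasp point (between the pads) lies 19 mm behind it (grip_depth is the x of the grasp point in the tool frame, in m); x points along the fingers, z is the direction in which the jaws open and shut, and the axes are right-handed (so a half turn about x gives the same grasp; the last joint's range is limited). The gripper opens to 85 mm and grips with 20 to 120 N. Pads are 22 mm wide; open, the fingers measure 114 mm over their backs; the gripper's body (76 mm by 85 mm) begins 54 mm behind the grasp point. The pads swing forward as they close: fully open they stand 13 mm farther back than shut.
Start: joints at [1.031, 0.313, 1.498, -0, 1.331, -0.223], TCP at [0.164, 0.499, 0.231] pointing down, gripper open.
Joint ranges: [-2.94, 2.94], [-0.97, 2.17], [0.19, 2.56], [-1.23, 4.37], [0.02, 3.11], [-2.88, 2.88]. Speed limits (rad/s): [2.39, 2.39, 3.01, 3.14, 3.14, 3.14].

### API

Orientations are given as a unit quaternion [x, y, z, w].
In Python, from plant import * gives the robot as it stands.
- The arm moves only by the tool jog_arm, never from a script. Its argument "targets" is a list of rows, each a list of 6 numbers: the shift along the tool's x, y, z in cm, then the turn, a rotation vector about the tool's x, y, z in degrees. A call has 1 to 8 rows; each row is the pose to reach, as a shift and turn from the pose commanded when the call began, along the tool's axes at that moment; what a row does not reach only later rows make up. A row lasts 1/10 s, in which the tool goes at most 50 mm and 8.59 degrees, less where a joint would pass 70% of its speed; a pose out of reach is approached as far as the arm can. A call with a gripper value outside its range is refused whole. "claw" is the finger opening in cm, from 0 to 8.54, set as the call begins (left out, the last holds). The fingers move at their own pace and stop on an object; "grip_force" is the grip in N (left out, the last holds). Time passes only in rows, so rows that repeat a pose let the fingers close. It gives the time, the measured TCP pose, the force and the opening at its end, in the units of the state.
- sense(): the state, without advancing time (a new reading comes with each control period).
- grab_frame(name): name is "scene" or "top" or "wrist"; returns a dict with "img" (480x640x3 uint8, red, green, blue), "depth" (480x640 float32, m along the optical axis (not along the pixel's ray), 0 where there is no reading), "K" (3x3 intrinsics, pixels), "eye" and "rotation" of the camera in the world; the wrist camera has in their place "T_tool_cam" (4x4, takes a point from camera to tool coordinates, whose origin is the TCP and whose axes are the tool frame's). Camera axes: x right, y down, z forward; pixel columns grow to the right and rows downward; lengths in m; the calibration is good to about 2 mm. The wrist camera is an equidistant fisheye: a pixel r from the principal point sees the ray r / f radians off the axis. A picture is of the moment at which its call begins: read the wrist's pose just before it.
- finish_job(): hands the job in, once; it reports no verdict.
Trained networks look in the newest picture that a camera, given by its name, has taken for a name from the list of things; names that differ only in an ending like _2 or _b are one class to them, and where a whole thing is asked for, a point or a joint stands for the part that bears it (a point fixed in the world has none). Each returns a list of dicts, best first, with "score" (0 to 1); they miss things now and then, are a little off and sometimes report something else, mostly with a low value. They report only what shows in the picture. A call takes as long as a camera call. They do not tell look-alikes from the thing itself.
- silhouettes(camera, thing): "pixels" (480x640 bool, what is visible of it) and "bbox" ([centre column, centre row, width, height] in pixels, round what is visible of it).
The state is a dict: "time_s": time; "joint_pos": joint angles; "dq": joint speeds; "joint_torque": joint torques, N m; "position": TCP position; "tcp_rot": TCP orientation; "ft_force": force on the tool from outside, world axes, zero at the start; "ft_torque": the same for the moment, N m; "finger_gap": opening from 0.0 (shut) to 1.0 (fully open).
Only numpy, scipy, OpenCV 4.12 (cv2) and the standard library are available. Lean on these libraries where they do the work, as an engineer would, in place of code of your own. Each camera call takes 0.05 s, during which the arm holds its last target. There are 200 camera calls.

## Working session

There is one attempt and no reset: what is moved stays moved. The work goes in short steps, Python scripts to look and compute and a tool call to move; the robot and the scene stay as the last step left them, time stands still between calls to the robot, and variables do not carry over. Pictures are saved under pics/ and viewed, about 12 in all and at most 16, crops included, and the job is handed in when it is done.

Besides the shell and the picture viewer there is one more tool, called after ">>>" as a command line: name --pt "numbers of a row" for each row, then --argument value for the rest. jog_arm: Moves the arm, as the interface text tells. Its arguments: {"type":"object","properties":{"targets":{"type":"array","items":{"type":"array","items":{"type":"number"}}},"claw":{"type":"number"},"grip_force":{"type":"number"}},"required":["targets"]}

```bash
ls; mkdir -p pics; cat > h.py <<'E'
from plant import *
import numpy as np, cv2
def pts(f):
    d=f["depth"];K=f["K"];v,u=np.mgrid[:480,:640]
    P=np.stack([(u-K[0,2])/K[0,0]*d,(v-K[1,2])/K[1,1]*d,d],-1)
    return P@np.array(f["rotation"]).T+np.array(f["eye"])
def save(f,n,crop=None,s=1):
    im=f["img"][...,::-1]
    if crop: im=im[crop[1]:crop[3],crop[0]:crop[2]]
    cv2.imwrite("pics/"+n,cv2.resize(im,None,fx=s,fy=s))
E
python3 - <<'E'
from h import *
s=sense();print(s["position"],s["tcp_rot"],s["time_s"])
for c in ["scene","top"]:
    f=grab_frame(c);save(f,c+"1.png");P=pts(f);np.savez(c+".npz",P=P,img=f["img"])
    print(c,f["eye"],f["K"][0])
    for n in ["blue_cup","pink_cup","green_cup","yellow_cup","blue_bottle","pink_bottle","green_bottle","yellow_bottle","dosing_ball","scoop"]:
        for r in silhouettes(c,n):
            if r["score"]<.2: continue
            Q=P[r["pixels"]&(f["depth"]>0)]
            if len(Q)<5: continue
            zt=np.percentile(Q[:,2],98);T=Q[Q[:,2]>zt-.006]
            lo=T[:,:2].min(0);hi=T[:,:2].max(0)
            print(n,round(r["score"],2),np.round(r["bbox"]).astype(int),"ztop %.3f"%zt,"mid",np.round((lo+hi)/2,3),"ext",np.round(hi-lo,3))
E
```

```text
pics
[0.1634267  0.49863082 0.23072357] [-0.41504142  0.57304844  0.41468814  0.57217991] 0.0Traceback (most recent call last):
  File "<stdin>", line 4, in <module>
  File "h.py", line 6, in pts
    return P@np.array(f["rotation"]).T+np.array(f["eye"])
           ~^~~~~~~~~~~~~~~~~~~~~~~~~~
ValueError: matmul: Input operand 1 has a mismatch in its core dimension 0, with gufunc signature (n?,k),(k,m?)->(n?,m?) (size 4 is different from 3)
```

Rotation is a quaternion.

```bash
sed -i 's/np.array(f\["rotation"\]).T/Rot.from_quat(f["rotation"]).as_matrix().T/; s/^import numpy/from scipy.spatial.transform import Rotation as Rot\nimport numpy/' h.py
cat > m.py <<'E'
from h import *
ALL=["blue_cup","pink_cup","green_cup","yellow_cup","blue_bottle","pink_bottle","green_bottle","yellow_bottle","dosing_ball","scoop"]
def measure(c,names=ALL,pic=None):
    f=grab_frame(c);P=pts(f)
    if pic: save(f,pic)
    for n in names:
        for r in silhouettes(c,n):
            if r["score"]<.2: continue
            Q=P[r["pixels"]&(f["depth"]>0)]
            if len(Q)<5: continue
            zt=np.percentile(Q[:,2],98);T=Q[Q[:,2]>zt-.006]
            lo=np.percentile(T[:,:2],1,0);hi=np.percentile(T[:,:2],99,0)
            print(n,round(r["score"],2),np.round(r["bbox"]).astype(int),"ztop %.3f"%zt,"mid",np.round((lo+hi)/2,3),"ext",np.round(hi-lo,3))
    return f,P
E
python3 - <<'E'
from m import *
for c in ["scene","top"]:
    f,P=measure(c,pic=c+"1.png"); print(c,f["eye"],f["K"][0])
print(Rot.from_quat(sense()["tcp_rot"]).as_matrix().round(3))
E
```

```text
blue_cup 0.78 [359 211  29  31] ztop 0.066 mid [0.683 0.069] ext [0.059 0.059]
pink_cup 0.58 [323 192  25  35] ztop 0.062 mid [0.58  0.077] ext [0.053 0.054]
green_cup 0.87 [331 248  23  32] ztop 0.060 mid [ 0.683 -0.054] ext [0.046 0.048]
green_cup 0.71 [387 284  38  46] ztop 0.073 mid [ 0.839 -0.076] ext [0.065 0.067]
yellow_cup 0.76 [293 227  15  25] ztop 0.056 mid [ 0.576 -0.047] ext [0.042 0.043]
blue_bottle 0.8 [332 103  42  80] ztop 0.198 mid [0.465 0.295] ext [0.039 0.043]
pink_bottle 0.72 [181 268  56  75] ztop 0.209 mid [ 0.471 -0.304] ext [0.038 0.035]
green_bottle 0.84 [254 290  56  79] ztop 0.203 mid [ 0.633 -0.261] ext [0.032 0.029]
green_bottle 0.64 [245 356  52  73] ztop 0.203 mid [ 0.7   -0.381] ext [0.031 0.032]
yellow_bottle 0.76 [377 139  33  71] ztop 0.181 mid [0.627 0.262] ext [0.026 0.026]
yellow_bottle 0.59 [331 102  48  81] ztop 0.198 mid [0.464 0.296] ext [0.041 0.044]
dosing_ball 0.98 [258 204  25  25] ztop 0.063 mid [ 0.472 -0.041] ext [0.046 0.046]
scoop 0.86 [287 175  25  30] ztop 0.043 mid [0.463 0.081] ext [0.072 0.055]
scene [ 1.11688743 -0.72741048  
[... 579 characters left out ...]
09 mid [ 0.471 -0.301] ext [0.037 0.038]
pink_bottle 0.66 [421 248  41  47] ztop 0.203 mid [ 0.633 -0.258] ext [0.03  0.031]
green_bottle 0.68 [422 250  40  47] ztop 0.203 mid [ 0.633 -0.258] ext [0.03  0.031]
green_bottle 0.6 [472 221  55  42] ztop 0.204 mid [ 0.701 -0.378] ext [0.031 0.031]
yellow_bottle 0.78 [197 254  40  33] ztop 0.183 mid [0.626 0.266] ext [0.026 0.026]
yellow_bottle 0.3 [280 323  27  35] ztop 0.044 mid [0.462 0.083] ext [0.073 0.055]
dosing_ball 0.89 [327 320  28  29] ztop 0.062 mid [ 0.473 -0.038] ext [0.043 0.047]
top [ 0.46809716 -0.05450678  1.24485508] [500.47536687   0.         322.00948311]
[[-0.    -0.95   0.312]
 [ 0.     0.312  0.95 ]
 [-1.     0.     0.   ]]
```

View pics/scene1.png

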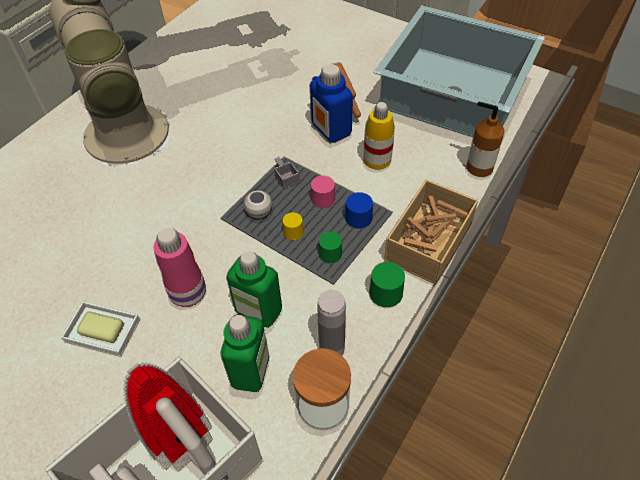

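View pics/top1.png

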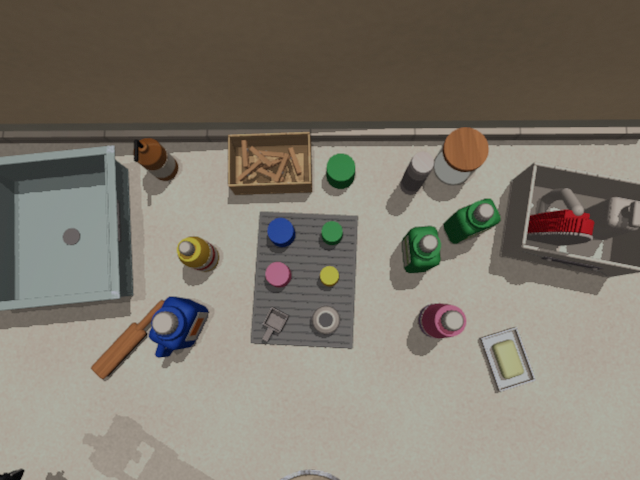

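Scene: the cups are on the mat with the ball and scoop. In the top view there are two green cups, one on the mat at (333,232) about 46 mm across the top and one off the mat at (341,171) about 66 mm across. The smaller one, on the mat, is meant. The green bottles stand at (422,250), y=-0.26, and (472,221), y=-0.38. The first is farther to the robot's left, so I take that one. One crop will confirm both while I start the approach.

```bash
python3 -c "
import cv2
i=cv2.imread('pics/top1.png')[140:350,240:520];cv2.imwrite('pics/crop1.png',cv2.resize(i,None,fx=2.8,fy=2.8,interpolation=cv2.INTER_CUBIC))"
```

```text
(no output)
```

View pics/crop1.png

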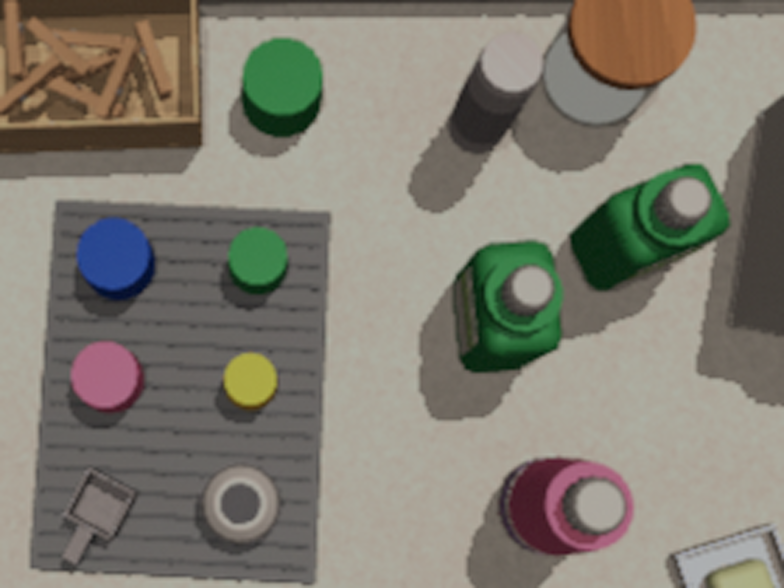

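>>> jog_arm --pt "-3 -36.3 -14.4 -18.2 0 0" --pt "-3 -36.3 -14.4 -18.2 0 0" --pt "-3 -36.3 -14.4 -18.2 0 0" --pt "-3 -36.3 -14.4 -18.2 0 0" --pt "-3 -36.3 -14.4 -18.2 0 0" --pt "-3 -36.3 -14.4 -18.2 0 0" --pt "-3 -36.3 -14.4 -18.2 0 0" --pt "-3 -36.3 -14.4 -18.2 0 0" --claw 8.54 --grip_force 30

```text
time_s: 1.95
position: [0.4623, 0.2496, 0.2614]
tcp_rot: [0.5, -0.5, -0.5, -0.5]
ft_force: [0.5, 1.0, -0.7]
finger_gap: 0.999
```

The crop shows the small green cup on the mat at crop (258,258) and the larger one off it at (282,85). The left green bottle's closure is at crop (527,288), and that is the one meant.

>>> jog_arm --pt "0 -22.2 -17.9 0 0 0" --pt "0 -22.2 -17.9 0 0 0" --pt "0 -22.2 -17.9 0 0 0" --pt "0 -22.2 -17.9 0 0 0" --pt "0 -22.2 -17.9 0 0 0" --pt "6 -22.2 -17.9 0 0 0" --pt "8 -22.2 -17.9 0 0 0" --pt "8 -22.2 -17.9 0 0 0"

```text
time_s: 2.75
position: [0.6815, 0.0713, 0.1747]
tcp_rot: [-0.497, 0.503, 0.503, 0.498]
ft_force: [-1.2, 0.1, -0.3]
finger_gap: 1.001
```

```bash
cat > w.py <<'E'
from h import *
def wrist(name,pic=None,zlo=None,show=True,band=.006):
    s=sense();f=grab_frame("wrist")
    if pic: save(f,pic)
    T=np.array(f["T_tool_cam"]);K=f["K"];d=f["depth"]
    v,u=np.mgrid[:480,:640]
    x=(u-K[0,2])/K[0,0];y=(v-K[1,2])/K[1,1];th=np.hypot(x,y);th=np.where(th<1e-9,1e-9,th)
    P=np.stack([x/th*np.tan(th)*d,y/th*np.tan(th)*d,d],-1)@T[:3,:3].T+T[:3,3]
    W=P@Rot.from_quat(s["tcp_rot"]).as_matrix().T+np.array(s["position"])
    for n in [name] if isinstance(name,str) else name:
        for r in silhouettes("wrist",n):
            if r["score"]<.2: continue
            Q=W[r["pixels"]&(d>0)]
            if len(Q)<5: continue
            zt=np.median(np.sort(Q[:,2])[-max(5,len(Q)//10):]);B=Q[abs(Q[:,2]-zt)<band]
            (cx,cy),rad=cv2.minEnclosingCircle(B[:,:2].astype(np.float32))
            lo=np.percentile(B[:,:2],1,0);hi=np.percentile(B[:,:2],99,0)
            print(n,round(r["score"],2),np.round(r["bbox"]).astype(int),"zt %.3f"%zt,"mid",np.round((lo+hi)/2,4),"ext",np.round(hi-lo,3),"circ %.4f %.4f r%.4f"%(cx,cy,rad))
    return f,W,s
E
python3 - <<'E'
from w import *
f,W,s=wrist(["blue_cup","pink_cup","green_cup","yellow_cup"],"w1.png");print(s["position"],s["joint_pos"]);print(np.array(f["T_tool_cam"]).round(3))
E
```

```text
blue_cup 0.74 [323 230  86  94] zt 0.065 mid [0.6836 0.0716] ext [0.058 0.058] circ 0.6841 0.0717 r0.0317
blue_cup 0.5 [343   4  18   4] zt 0.023 mid [0.5007 0.0909] ext [0.003 0.007] circ 0.4997 0.0909 r0.0037
pink_cup 0.98 [332  90  84  86] zt 0.061 mid [0.5808 0.0778] ext [0.053 0.052] circ 0.5806 0.0779 r0.0287
pink_cup 0.66 [184   8  53   9] zt 0.050 mid [ 0.5006 -0.0419] ext [0.007 0.031] circ 0.4989 -0.0414 r0.0180
green_cup 0.85 [212 372  18  40] zt 0.049 mid [ 0.8359 -0.0397] ext [0.015 0.002] circ 0.8366 -0.0402 r0.0087
green_cup 0.73 [176 226  81  74] zt 0.059 mid [ 0.6822 -0.052 ] ext [0.048 0.048] circ 0.6828 -0.0523 r0.0261
yellow_cup 0.84 [177  96  71  61] zt 0.055 mid [ 0.5773 -0.0456] ext [0.041 0.043] circ 0.5775 -0.0463 r0.0232
[0.68152922 0.07128447 0.17466635] [-6.62939498e-02  7.25721393e-01  9.99444834e-01 -9.47544817e-05
  1.42721320e+00 -1.63622478e+00]
[[ 0.001 -0.294  0.956 -0.144]
 [-0.001 -0.956 -0.294  0.075]
 [ 1.    -0.001 -0.001 -0.001]
 [ 0.     0.     0.     1.   ]]
```

View pics/w1.png

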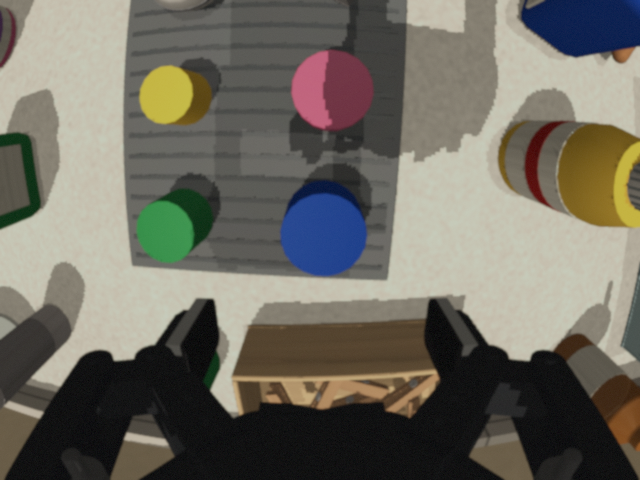

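The wrist view shows blue at (323,230), pink at (332,90), green at (176,226) and yellow at (177,96). These agree with the top view. I'll read the settled pose, then descend.

>>> jog_arm --pt "5 0 0 0 0 0" --pt "5 0 0 0 0 0" --pt "5 0 0 0 0 0" --pt "5 0 0 0 0 0"

```text
time_s: 3.4
position: [0.6841, 0.0726, 0.1342]
tcp_rot: [0.501, -0.499, -0.499, -0.501]
ft_force: [0.7, 0.4, 0.4]
finger_gap: 0.995
```

>>> jog_arm --pt "4 0 -0.1 0 0 0" --pt "7 0 -0.1 0 0 0" --pt "9 0 -0.1 0 0 0" --pt "10 0 -0.1 0 0 0" --pt "10 0 -0.1 0 0 0" --pt "10 0 -0.1 0 0 0"

```text
time_s: 4.0
position: [0.6841, 0.0714, 0.033]
tcp_rot: [0.501, -0.499, -0.499, -0.5]
ft_force: [0.7, -0.6, 0.1]
finger_gap: 1.0
```

>>> jog_arm --pt "0 0 0 0 0 0" --pt "0 0 0 0 0 0" --pt "0 0 0 0 0 0" --pt "0 0 0 0 0 0" --pt "0 0 0 0 0 0" --pt "0 0 0 0 0 0" --pt "0 0 0 0 0 0" --claw 5.5 --grip_force 30

```text
time_s: 4.7
position: [0.6839, 0.0714, 0.033]
tcp_rot: [0.501, -0.499, -0.499, -0.5]
ft_force: [-0.6, 0.2, 6.1]
finger_gap: 0.728
```

>>> jog_arm --pt "-4 0 0 0 0 0" --pt "-9 0 0 0 0 0" --pt "-14 0 0 0 0 0" --pt "-18 2 1 0 0 0" --pt "-22 4 4 0 0 0" --pt "-23.5 7 7 0 0 0" --pt "-23.5 10 10 0 0 0" --pt "-23.5 13 13 0 0 0"

```text
time_s: 5.5
position: [0.5517, 0.2023, 0.2674]
tcp_rot: [0.501, -0.499, -0.5, -0.501]
ft_force: [0.1, 1.2, -0.2]
finger_gap: 0.729
```

>>> jog_arm --pt "0 3 3 0 0 0" --pt "0 6 6 0 0 0" --pt "0 8 8.6 0 0 0" --pt "0 8.8 9.5 0 0 0" --pt "0 8.8 9.6 0 0 0" --pt "0 8.8 9.6 0 0 0" --pt "0 8.8 9.6 0 0 0"

```text
time_s: 6.2
position: [0.4658, 0.2963, 0.2659]
tcp_rot: [-0.5, 0.5, 0.5, 0.5]
ft_force: [0.3, -0.7, 0.0]
finger_gap: 0.73
```

```bash
python3 - <<'E'
from w import *
from m import measure
f,W,s=wrist(["blue_cup","blue_bottle"],"w2.png");print(s["position"],s["finger_gap"])
np.savez("w2.npz",W=W)
measure("scene",["blue_cup"]);measure("top",["blue_cup"])
E
```

```text
blue_cup 0.73 [320 311 168 190] zt 0.297 mid [0.4651 0.2953] ext [0.059 0.058] circ 0.4664 0.2952 r0.0322
blue_cup 0.44 [331 183 125 124] zt 0.193 mid [0.4468 0.3033] ext [0.013 0.036] circ 0.4515 0.3016 r0.0212
blue_bottle 0.83 [333 181 130 119] zt 0.194 mid [0.4469 0.3035] ext [0.013 0.037] circ 0.4524 0.3026 r0.0205
[0.46578072 0.29627296 0.26592642] 0.7297717115629003
blue_cup 0.73 [333  46  30  29] ztop 0.298 mid [0.474 0.296] ext [0.042 0.059]
blue_cup 0.91 [159 322  25  32] ztop 0.298 mid [0.468 0.282] ext [0.06  0.041]
```

View pics/w2.png

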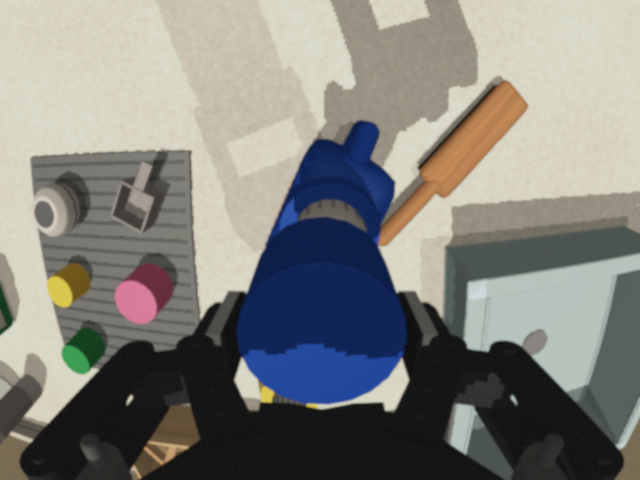

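The cup sits upright in the jaws, with the closure's near edge visible at (333,210). I'll fit the closure circle from that depth.

```bash
cat > fit.py <<'E'
from scipy.optimize import least_squares
import numpy as np
def fit(W,c,z0,z1,r=None,R=.034):
    P=W[np.isfinite(W).all(-1)&(abs(W[...,2]-(z0+z1)/2)<(z1-z0)/2)]
    P=P[np.hypot(*(P[:,:2]-c).T)<R]
    if r: f=lambda p:np.hypot(*(P[:,:2]-p[:2]).T)-r; p0=list(c)
    else: f=lambda p:np.hypot(*(P[:,:2]-p[:2]).T)-p[2]; p0=list(c)+[.024]
    o=least_squares(f,p0,loss="soft_l1",f_scale=.001)
    return o.x.round(4),len(P),np.abs(o.fun).mean().round(4)
E
python3 - <<'E'
from fit import *
W=np.load("w2.npz")["W"]
for a,b in [(.172,.188),(.175,.182),(.168,.192)]: print(fit(W,[.466,.298],a,b,.024),fit(W,[.466,.298],a,b))
E
```

```text
(array([0.4643, 0.3005]), 335, np.float64(0.0004)) (array([0.465 , 0.3005, 0.0246]), 335, np.float64(0.0004))
(array([0.4643, 0.3004]), 145, np.float64(0.0004)) (array([0.4649, 0.3004, 0.0246]), 145, np.float64(0.0004))
(array([0.4642, 0.3004]), 550, np.float64(0.0006)) (array([0.4651, 0.3004, 0.0248]), 550, np.float64(0.0006))
```

>>> jog_arm --pt "1 0.1 0.45 0 0 0" --pt "3 0.1 0.45 0 0 0" --pt "4 0.1 0.45 0 0 0" --pt "4.5 0.1 0.45 0 0 0" --pt "5 0.1 0.45 0 0 0" --pt "5 0.1 0.45 0 0 0"

```text
time_s: 7.15
position: [0.4639, 0.3017, 0.2158]
tcp_rot: [-0.5, 0.5, 0.5, 0.5]
ft_force: [-0.0, -0.1, 0.3]
finger_gap: 0.73
```

>>> jog_arm --pt "0.6 0 0 0 0 0" --pt "1.2 0 0 0 0 0" --pt "1.7 0 0 0 0 0" --pt "2.1 0 0 0 0 0" --pt "2.3 0 0 0 0 0" --pt "2.3 0 0 0 0 0" --pt "2.3 0 0 0 0 0"

```text
time_s: 7.85
position: [0.464, 0.3018, 0.1932]
tcp_rot: [0.5, -0.5, -0.5, -0.5]
ft_force: [0.6, 0.3, 0.4]
finger_gap: 0.734
```

>>> jog_arm --pt "0.1 0 0 0 0 0" --pt "0.1 0 0 0 0 0" --pt "0.1 0 0 0 0 0" --pt "0.1 0 0 0 0 0" --pt "0.1 0 0 0 0 0" --pt "-2 0 0 0 0 0" --pt "-5 0 0 0 0 0" --pt "-10 0 0 0 0 0" --claw 8.54

```text
time_s: 8.65
position: [0.463, 0.3013, 0.292]
tcp_rot: [-0.499, 0.502, 0.501, 0.498]
ft_force: [0.6, -0.0, 0.3]
finger_gap: 0.998
```

```bash
python3 - <<'E'
from w import *
from m import measure
f,W,s=wrist(["blue_cup","blue_bottle","pink_cup"]);print(s["position"],s["finger_gap"])
f,_=measure("scene",["blue_cup","blue_bottle","yellow_bottle","pink_cup"])
E
```

```text
blue_cup 0.65 [324 244 102 115] zt 0.224 mid [0.4639 0.3009] ext [0.059 0.058] circ 0.4643 0.3006 r0.0318
blue_bottle 0.57 [325 193 115 130] zt 0.166 mid [0.4444 0.3   ] ext [0.032 0.069] circ 0.4593 0.3006 r0.0354
[0.46300163 0.30134436 0.29201986] 0.9979041950209174
blue_cup 0.98 [330  70  25  35] ztop 0.225 mid [0.464 0.298] ext [0.059 0.06 ]
blue_cup 0.47 [330 250  23  35] ztop 0.060 mid [ 0.682 -0.054] ext [0.046 0.048]
blue_bottle 0.97 [332 108  43  68] ztop 0.163 mid [0.465 0.285] ext [0.069 0.047]
blue_bottle 0.63 [379 137  31  67] ztop 0.182 mid [0.626 0.263] ext [0.026 0.027]
yellow_bottle 0.85 [378 138  29  68] ztop 0.182 mid [0.627 0.263] ext [0.026 0.027]
pink_cup 0.73 [322 191  25  34] ztop 0.062 mid [0.581 0.076] ext [0.053 0.054]
```

Blue is seated, with its top at 0.224 and centred on the closure. Next is pink.

>>> jog_arm --pt "0 -2.4 -4.4 0 0 0" --pt "0 -4.7 -8.8 0 0 0" --pt "0 -7 -13.2 0 0 0" --pt "0 -9.4 -17.6 0 0 0" --pt "3 -11.2 -21 0 0 0" --pt "8 -11.7 -22.35 0 0 0" --pt "13 -11.7 -22.35 0 0 0" --pt "17 -11.7 -22.35 0 0 0"

```text
time_s: 9.9
position: [0.5801, 0.0777, 0.1198]
tcp_rot: [-0.499, 0.501, 0.501, 0.499]
ft_force: [0.1, 0.9, -0.5]
finger_gap: 0.998
```

>>> jog_arm --pt "2 0 0 0 0 0" --pt "2 0 0 0 0 0" --pt "2 0 0 0 0 0" --pt "2 0 0 0 0 0"

```text
time_s: 10.3
position: [0.5819, 0.0783, 0.1047]
tcp_rot: [0.501, -0.499, -0.499, -0.5]
ft_force: [0.3, 0.4, 0.0]
finger_gap: 1.002
```

>>> jog_arm --pt "3 0.1 0 0 0 0" --pt "5.5 0.1 0 0 0 0" --pt "7 0.1 0 0 0 0" --pt "7.6 0.1 0 0 0 0" --pt "7.6 0.1 0 0 0 0" --pt "7.6 0.1 0 0 0 0"

```text
time_s: 10.9
position: [0.5808, 0.0783, 0.0283]
tcp_rot: [0.501, -0.499, -0.5, -0.5]
ft_force: [0.7, -0.4, -0.3]
finger_gap: 0.999
```

>>> jog_arm --pt "0 0 0 0 0 0" --pt "0 0 0 0 0 0" --pt "0 0 0 0 0 0" --pt "0 0 0 0 0 0" --pt "0 0 0 0 0 0" --pt "0 0 0 0 0 0" --pt "0 0 0 0 0 0" --claw 4.9

```text
time_s: 11.6
position: [0.5805, 0.0783, 0.0282]
tcp_rot: [0.501, -0.499, -0.5, -0.5]
ft_force: [-2.1, -0.2, 6.0]
finger_gap: 0.671
```

>>> jog_arm --pt "-4 0 0 0 0 0" --pt "-9 0 0 0 0 0" --pt "-14 0 -1 0 0 0" --pt "-18 1 -3 0 0 0" --pt "-22 2 -6 0 0 0" --pt "-24 3 -10 0 0 0" --pt "-24 4 -14 0 0 0" --pt "-24 5.2 -18 0 0 0"

```text
time_s: 12.4
position: [0.5278, -0.1031, 0.2681]
tcp_rot: [0.501, -0.499, -0.5, -0.5]
ft_force: [-0.2, 0.5, 0.1]
finger_gap: 0.673
```

>>> jog_arm --pt "0 1.2 -4 0 0 0" --pt "0 2.4 -8 0 0 0" --pt "0 3.6 -12 0 0 0" --pt "0 4.8 -16 0 0 0" --pt "0 5.5 -19 0 0 0" --pt "0 5.8 -20.1 0 0 0" --pt "0 5.8 -20.1 0 0 0" --pt "0 5.8 -20.1 0 0 0"

```text
time_s: 13.2
position: [0.4707, -0.3017, 0.2671]
tcp_rot: [-0.5, 0.499, 0.5, 0.5]
ft_force: [0.1, -0.1, -0.9]
finger_gap: 0.672
```

```bash
python3 - <<'E'
from w import *
from fit import fit
f,W,s=wrist(["pink_cup","pink_bottle"],"w3.png");print(s["position"],s["finger_gap"],s["joint_pos"][5])
for a,b in [(.182,.198),(.179,.201)]: print(fit(W,[.471,-.3025],a,b,.021,.03),fit(W,[.471,-.3025],a,b,None,.03))
E
```

```text
pink_cup 0.94 [321 314 157 176] zt 0.299 mid [ 0.4697 -0.3028] ext [0.054 0.052] circ 0.4709 -0.3024 r0.0292
pink_bottle 0.62 [323 200  98  90] zt 0.202 mid [ 0.4537 -0.3011] ext [0.01  0.033] circ 0.4587 -0.3023 r0.0187
[ 0.47074796 -0.30169296  0.26714862] 0.671609726222683 -2.3520811644961355
(array([ 0.4702, -0.3024]), 350, np.float64(0.0004)) (array([ 0.4708, -0.3024,  0.0215]), 350, np.float64(0.0004))
(array([ 0.4702, -0.3024]), 493, np.float64(0.0004)) (array([ 0.4707, -0.3024,  0.0214]), 493, np.float64(0.0004))
```

View pics/w3.png

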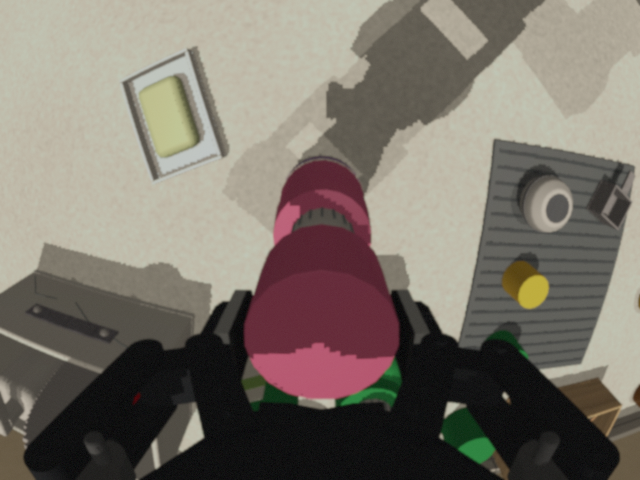

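The pink cup is upright and its axis is within 1 mm of the closure (visible at (323,215)), so I lower it.

>>> jog_arm --pt "2 0 0 0 0 0" --pt "3.2 0 0 0 0 0" --pt "4 0 0 0 0 0" --pt "4.8 0 0 0 0 0" --pt "5.6 0 0 0 0 0" --pt "6.3 0 0 0 0 0" --pt "6.8 0 0 0 0 0" --pt "6.8 0 0 0 0 0"

```text
time_s: 14.15
position: [0.4702, -0.3026, 0.1984]
tcp_rot: [-0.5, 0.5, 0.501, 0.5]
ft_force: [-0.2, 0.3, 0.9]
finger_gap: 0.671
```

>>> jog_arm --pt "0.1 0 0 0 0 0" --pt "0.1 0 0 0 0 0" --pt "0.1 0 0 0 0 0" --pt "0.1 0 0 0 0 0" --pt "0.1 0 0 0 0 0" --pt "-2 0 0 0 0 0" --pt "-5 0 0 0 0 0" --pt "-10 0 0 0 0 0" --claw 8.54

```text
time_s: 14.95
position: [0.4697, -0.3021, 0.298]
tcp_rot: [-0.498, 0.5, 0.502, 0.5]
ft_force: [0.1, -0.6, 0.5]
finger_gap: 1.004
```

```bash
python3 - <<'E'
from w import *
from m import measure
f,W,s=wrist(["pink_cup"]);print(s["position"],s["finger_gap"])
measure("scene",["pink_cup","green_cup","yellow_cup","green_bottle"])
E
```

```text
pink_cup 0.95 [318 241  94 107] zt 0.230 mid [ 0.4695 -0.304 ] ext [0.053 0.053] circ 0.4703 -0.3039 r0.0287
[ 0.46968732 -0.30211792  0.29801746] 1.003924934429442
pink_cup 0.89 [167 238  38  41] ztop 0.231 mid [ 0.471 -0.305] ext [0.052 0.052]
green_cup 0.76 [332 248  28  32] ztop 0.060 mid [ 0.682 -0.054] ext [0.047 0.048]
green_cup 0.76 [388 285  32  43] ztop 0.074 mid [ 0.838 -0.076] ext [0.066 0.065]
green_cup 0.67 [294 228  18  25] ztop 0.056 mid [ 0.577 -0.047] ext [0.042 0.043]
yellow_cup 0.86 [295 228  19  29] ztop 0.057 mid [ 0.577 -0.048] ext [0.041 0.041]
green_bottle 0.87 [254 289  55  77] ztop 0.203 mid [ 0.633 -0.261] ext [0.031 0.031]
green_bottle 0.61 [244 355  50  79] ztop 0.203 mid [ 0.7   -0.381] ext [0.03 0.03]
```

Pink is seated, with its top at 0.230 and centred. Next is green.

>>> jog_arm --pt "0 -3 3.6 0 0 0" --pt "0 -6 7.2 0 0 0" --pt "0 -9 10.8 0 0 0" --pt "0 -12 14.3 0 0 0" --pt "0 -15 17.8 0 0 0" --pt "0 -18 21.3 0 0 0" --pt "2 -20.5 24.3 0 0 0" --pt "6 -21.2 25 0 0 0"

```text
time_s: 16.1
position: [0.6845, -0.0491, 0.2391]
tcp_rot: [0.502, -0.498, -0.5, -0.5]
ft_force: [-0.0, -0.4, -0.3]
finger_gap: 1.0
```

>>> jog_arm --pt "5 0 0 0 0 0" --pt "9 0 0 0 0 0" --pt "12 0 0 0 0 0" --pt "13 0 0 0 0 0" --pt "13 0 0 0 0 0" --pt "13 0 0 0 0 0"

```text
time_s: 16.7
position: [0.6829, -0.0528, 0.1106]
tcp_rot: [0.501, -0.499, -0.499, -0.5]
ft_force: [-0.8, -0.3, -0.5]
finger_gap: 0.996
```

>>> jog_arm --pt "3 0 0 0 0 0" --pt "6 0 0 0 0 0" --pt "7.7 0 0 0 0 0" --pt "8.3 0 0 0 0 0" --pt "8.3 0 0 0 0 0" --pt "8.3 0 0 0 0 0"

```text
time_s: 17.3
position: [0.6831, -0.0528, 0.0279]
tcp_rot: [0.501, -0.499, -0.499, -0.5]
ft_force: [0.7, -0.3, -0.0]
finger_gap: 1.0
```

>>> jog_arm --pt "0 0 0 0 0 0" --pt "0 0 0 0 0 0" --pt "0 0 0 0 0 0" --pt "0 0 0 0 0 0" --pt "0 0 0 0 0 0" --pt "0 0 0 0 0 0" --pt "0 0 0 0 0 0" --pt "0 0 0 0 0 0" --claw 4.3

```text
time_s: 18.1
position: [0.6827, -0.0527, 0.0272]
tcp_rot: [0.501, -0.499, -0.5, -0.5]
ft_force: [-1.5, 0.9, 5.2]
finger_gap: 0.601
```

>>> jog_arm --pt "-4 0 0 0 0 0" --pt "-9 0 0 0 0 0" --pt "-14 0 0 0 0 0" --pt "-18 1 -1 0 0 0" --pt "-22 2 -3 0 0 0" --pt "-24 3 -6 0 0 0" --pt "-24 4 -10 0 0 0" --pt "-24 4.5 -14 0 0 0"

```text
time_s: 18.9
position: [0.6368, -0.1937, 0.2673]
tcp_rot: [0.501, -0.499, -0.5, -0.5]
ft_force: [0.6, -0.9, -0.7]
finger_gap: 0.603
```

>>> jog_arm --pt "0 0.2 -4 0 0 0" --pt "0 0.4 -6 0 0 0" --pt "0 0.5 -6.7 0 0 0" --pt "0 0.5 -6.7 0 0 0" --pt "0 0.5 -6.7 0 0 0" --pt "0 0.5 -6.7 0 0 0"

```text
time_s: 19.5
position: [0.6328, -0.258, 0.2663]
tcp_rot: [0.501, -0.499, -0.501, -0.499]
ft_force: [-0.5, 0.3, -0.6]
finger_gap: 0.603
```

```bash
python3 - <<'E'
from w import *
from fit import fit
f,W,s=wrist(["green_cup","green_bottle"],"w4.png");print(s["position"],s["finger_gap"],s["joint_pos"][5])
for a,b in [(.177,.193),(.174,.196)]: print(fit(W,[.633,-.2595],a,b,.018,.026),fit(W,[.633,-.2595],a,b,None,.026))
E
```

```text
green_cup 0.77 [324 314 142 159] zt 0.298 mid [ 0.6324 -0.259 ] ext [0.048 0.047] circ 0.6339 -0.2593 r0.0267
green_cup 0.61 [459 337  42  29] zt 0.054 mid [ 0.806  -0.0849] ext [0.006 0.019] circ 0.8066 -0.0846 r0.0110
green_bottle 0.81 [193 283 131 130] zt 0.202 mid [ 0.6938 -0.378 ] ext [0.023 0.032] circ 0.6983 -0.3783 r0.0176
green_bottle 0.57 [320 200  90  98] zt 0.199 mid [ 0.6194 -0.2596] ext [0.01  0.031] circ 0.6242 -0.2597 r0.0169
[ 0.63279371 -0.2580218   0.26632511] 0.6028032553777799 -2.131755940514118
(array([ 0.6326, -0.2592]), 311, np.float64(0.0004)) (array([ 0.633 , -0.2592,  0.0184]), 311, np.float64(0.0004))
(array([ 0.6326, -0.2592]), 472, np.float64(0.0004)) (array([ 0.6331, -0.2592,  0.0184]), 472, np.float64(0.0004))
```

View pics/w4.png

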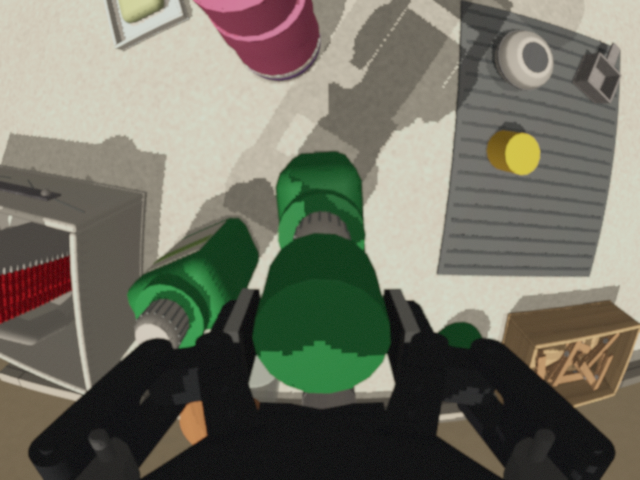

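Aligned: the closure at (322,222) is within 1 mm of the cup's axis. The other green bottle stays clear on the left.

>>> jog_arm --pt "2 0 0 0 0 0" --pt "3.6 0 0 0 0 0" --pt "4.4 0 0 0 0 0" --pt "5.2 0 0 0 0 0" --pt "6 0 0 0 0 0" --pt "6.7 0 0 0 0 0" --pt "7.3 0 0 0 0 0" --pt "7.3 0 0 0 0 0"

```text
time_s: 20.45
position: [0.6321, -0.2595, 0.1921]
tcp_rot: [-0.5, 0.5, 0.501, 0.5]
ft_force: [-0.2, -0.1, -0.4]
finger_gap: 0.606
```

>>> jog_arm --pt "0.1 0 0 0 0 0" --pt "0.1 0 0 0 0 0" --pt "0.1 0 0 0 0 0" --pt "0.1 0 0 0 0 0" --pt "0.1 0 0 0 0 0" --pt "-2 0 0 0 0 0" --pt "-5 0 0 0 0 0" --pt "-10 0 0 0 0 0" --claw 8.54

```text
time_s: 21.25
position: [0.6316, -0.2592, 0.2915]
tcp_rot: [-0.498, 0.5, 0.502, 0.499]
ft_force: [0.7, 0.1, 0.4]
finger_gap: 1.002
```

```bash
python3 - <<'E'
from w import *
from m import measure
f,W,s=wrist(["green_cup"]);print(s["position"],s["finger_gap"])
measure("scene",["green_cup","yellow_cup","yellow_bottle"])
E
```

```text
green_cup 0.75 [513  64  56  54] zt 0.061 mid [ 0.4725 -0.0396] ext [0.048 0.046] circ 0.4723 -0.0399 r0.0273
green_cup 0.67 [320 242  82  97] zt 0.223 mid [ 0.632  -0.2606] ext [0.048 0.047] circ 0.6326 -0.2606 r0.0258
[ 0.63162704 -0.25921013  0.29154175] 1.0019995185598074
green_cup 0.83 [386 285  33  44] ztop 0.074 mid [ 0.839 -0.076] ext [0.066 0.065]
green_cup 0.71 [248 260  33  40] ztop 0.223 mid [ 0.633 -0.262] ext [0.047 0.047]
yellow_cup 0.76 [294 228  16  25] ztop 0.056 mid [ 0.578 -0.048] ext [0.041 0.042]
yellow_bottle 0.88 [378 137  34  67] ztop 0.182 mid [0.626 0.263] ext [0.026 0.028]
```

Green is seated. Next is yellow.

>>> jog_arm --pt "0 1 4.5 0 0 0" --pt "0 2.2 9 0 0 0" --pt "0 3.4 13.5 0 0 0" --pt "0 4.6 18 0 0 0" --pt "3 5.4 20.8 0 0 0" --pt "8 5.4 21.3 0 0 0" --pt "13 5.4 21.3 0 0 0" --pt "17 5.4 21.3 0 0 0"

```text
time_s: 22.35
position: [0.5765, -0.0458, 0.1194]
tcp_rot: [-0.499, 0.5, 0.502, 0.499]
ft_force: [0.8, -1.0, -1.0]
finger_gap: 1.0
```

>>> jog_arm --pt "1.5 0 0 0 0 0" --pt "1.5 0 0 0 0 0" --pt "1.5 0 0 0 0 0" --pt "1.5 0 0 0 0 0"

```text
time_s: 22.75
position: [0.5787, -0.0468, 0.1092]
tcp_rot: [0.501, -0.499, -0.5, -0.5]
ft_force: [-0.7, -0.4, -0.1]
finger_gap: 1.002
```

>>> jog_arm --pt "3 0.1 0 0 0 0" --pt "6 0.1 0 0 0 0" --pt "7.8 0.1 0 0 0 0" --pt "8.4 0.1 0 0 0 0" --pt "8.4 0.1 0 0 0 0" --pt "8.4 0.1 0 0 0 0"

```text
time_s: 23.35
position: [0.578, -0.0469, 0.0255]
tcp_rot: [0.501, -0.499, -0.499, -0.5]
ft_force: [-0.4, 0.0, -0.1]
finger_gap: 0.999
```

>>> jog_arm --pt "0 0 0 0 0 0" --pt "0 0 0 0 0 0" --pt "0 0 0 0 0 0" --pt "0 0 0 0 0 0" --pt "0 0 0 0 0 0" --pt "0 0 0 0 0 0" --pt "0 0 0 0 0 0" --pt "0 0 0 0 0 0" --claw 3.7

```text
time_s: 24.15
position: [0.5775, -0.0467, 0.0249]
tcp_rot: [0.501, -0.5, -0.5, -0.5]
ft_force: [-1.7, 0.4, 6.0]
finger_gap: 0.538
```

>>> jog_arm --pt "-4 0 0 0 0 0" --pt "-9 0 0 0 0 0" --pt "-14 0 1 0 0 0" --pt "-18 -0.5 3 0 0 0" --pt "-21 -1 6 0 0 0" --pt "-22 -1.6 10 0 0 0" --pt "-22 -2.2 14 0 0 0" --pt "-22 -2.8 18 0 0 0"

```text
time_s: 24.95
position: [0.6051, 0.1349, 0.2447]
tcp_rot: [0.5, -0.5, -0.5, -0.5]
ft_force: [-1.1, 0.1, -0.0]
finger_gap: 0.536
```

>>> jog_arm --pt "0 -0.7 4 0 0 0" --pt "0 -1.4 8 0 0 0" --pt "0 -1.9 11.5 0 0 0" --pt "0 -2.1 13.1 0 0 0" --pt "0 -2.1 13.1 0 0 0" --pt "0 -2.1 13.1 0 0 0" --pt "0 -2.1 13.1 0 0 0"

```text
time_s: 25.65
position: [0.626, 0.2632, 0.2442]
tcp_rot: [-0.5, 0.5, 0.5, 0.5]
ft_force: [-0.1, 0.7, 0.2]
finger_gap: 0.538
```

```bash
python3 - <<'E'
from w import *
from fit import fit
f,W,s=wrist(["yellow_cup","yellow_bottle"],"w5.png");print(s["position"],s["finger_gap"],s["joint_pos"][5])
for a,b in [(.157,.173),(.154,.176)]: print(fit(W,[.6265,.265],a,b,.015,.023),fit(W,[.6265,.265],a,b,None,.023))
E
```

```text
yellow_cup 0.85 [322 311 120 143] zt 0.274 mid [0.6248 0.2622] ext [0.042 0.041] circ 0.6256 0.2620 r0.0231
yellow_bottle 0.85 [327 209  97  96] zt 0.179 mid [0.6169 0.2664] ext [0.012 0.027] circ 0.6209 0.2667 r0.0150
[0.62604172 0.26315135 0.24424303] 0.5383149236207312 -1.3444846482215391
(array([0.6259, 0.2657]), 304, np.float64(0.0005)) (array([0.6265, 0.2657, 0.0155]), 304, np.float64(0.0005))
(array([0.626 , 0.2657]), 450, np.float64(0.0004)) (array([0.6265, 0.2657, 0.0155]), 450, np.float64(0.0004))
```

View pics/w5.png

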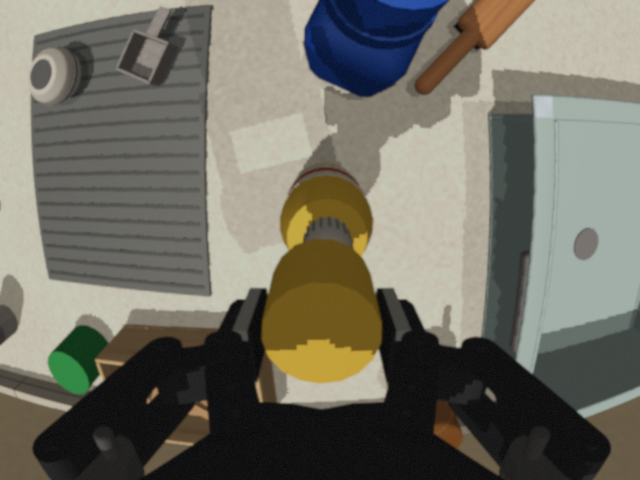

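The yellow cup is upright, and the closure (327,230) is about 3 mm to the right (+y). I correct that while lowering.

>>> jog_arm --pt "1.5 0 0.3 0 0 0" --pt "3 0 0.3 0 0 0" --pt "4 0 0.3 0 0 0" --pt "4.8 0 0.3 0 0 0" --pt "5.6 0 0.3 0 0 0" --pt "6.5 0 0.3 0 0 0" --pt "7.3 0 0.3 0 0 0" --pt "7.3 0 0.3 0 0 0"

```text
time_s: 26.6
position: [0.6256, 0.2673, 0.1699]
tcp_rot: [-0.5, 0.5, 0.5, 0.499]
ft_force: [-0.0, -0.1, -0.4]
finger_gap: 0.532
```

>>> jog_arm --pt "0.1 0 0 0 0 0" --pt "0.1 0 0 0 0 0" --pt "0.1 0 0 0 0 0" --pt "0.1 0 0 0 0 0" --pt "0.1 0 0 0 0 0" --pt "-2 0 0 0 0 0" --pt "-5 0 0 0 0 0" --pt "-10 0 0 0 0 0" --claw 8.54

```text
time_s: 27.4
position: [0.625, 0.2671, 0.2695]
tcp_rot: [-0.499, 0.502, 0.501, 0.498]
ft_force: [0.7, 0.8, 1.1]
finger_gap: 1.0
```

>>> jog_arm --pt "-4 2 -4 0 0 0" --pt "-4 4 -8 0 0 0" --pt "-4 6 -12 0 0 0" --pt "-4 8 -16 0 0 0" --pt "-4 9 -18 0 0 0" --pt "-4 9 -18 0 0 0" --pt "-4 9 -18 0 0 0"

```text
time_s: 28.1
position: [0.5362, 0.0873, 0.3114]
tcp_rot: [-0.5, 0.5, 0.5, 0.5]
ft_force: [1.1, 0.5, 0.4]
finger_gap: 1.004
```

```bash
python3 - <<'E'
from m import *
measure("scene",pic="scene2.png");i=cv2.imread("pics/scene2.png")[40:340,120:440];cv2.imwrite("pics/end.png",cv2.resize(i,None,fx=2,fy=2))
measure("top",["yellow_cup","blue_cup"])
print(sense()["time_s"])
E
```

```text
blue_cup 0.87 [332  69  25  34] ztop 0.224 mid [0.467 0.299] ext [0.056 0.064]
blue_cup 0.4 [258 202  28  23] ztop 0.063 mid [ 0.471 -0.04 ] ext [0.046 0.044]
pink_cup 0.56 [168 235  37  41] ztop 0.231 mid [ 0.47  -0.304] ext [0.054 0.053]
green_cup 0.94 [387 284  34  48] ztop 0.074 mid [ 0.839 -0.076] ext [0.066 0.065]
green_cup 0.65 [249 261  33  40] ztop 0.223 mid [ 0.632 -0.263] ext [0.048 0.046]
green_cup 0.5 [257 202  27  22] ztop 0.063 mid [ 0.471 -0.04 ] ext [0.046 0.044]
green_cup 0.33 [332 110  44  67] ztop 0.164 mid [0.466 0.285] ext [0.069 0.045]
yellow_cup 0.87 [383 110  15  29] ztop 0.199 mid [0.625 0.264] ext [0.038 0.043]
blue_bottle 0.74 [333 109  44  67] ztop 0.164 mid [0.466 0.285] ext [0.069 0.043]
pink_bottle 0.81 [182 274  51  67] ztop 0.176 mid [ 0.482 -0.305] ext [0.043 0.06 ]
green_bottle 0.94 [256 293  60  68] ztop 0.170 mid [ 0.636 -0.262] ext [0.051 0.053]
green_bottle 0.63 [246 355  52  75] ztop 0.203 mid [ 0.7  -0.38] ext [0.031 0.031]
yellow_bottle 0.79 [379 142  30  56] ztop 0.150 mid [0.627 0.256] ext [0.052 0.04 ]
dosing_ball 0.68 [258 205  24  24] ztop 0.063 mid [ 0.471 -0.04 ] ext [0.046 0.044]
scoop 0.67 [287 174  27  33] ztop 0.043 mid [0.462 0.081] ext [0.077 0.057]
yellow_cup 0.51 [178 245  12  19] ztop 0.604 mid [0.567 0.144] ext [0.014 0.002]
blue_cup 0.87 [158 321  23  31] ztop 0.225 mid [0.465 0.304] ext [0.058 0.053]
28.8
```

View pics/end.png

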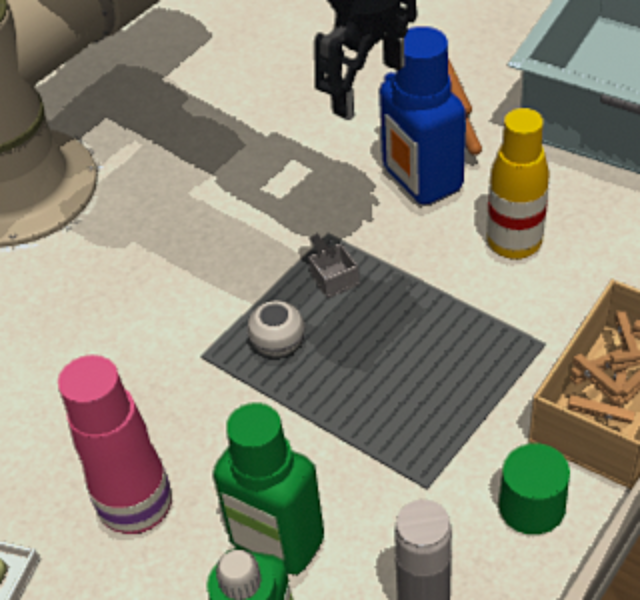

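All four cups sit fully on their bottles: blue (424,65), yellow (522,135), pink (95,390), green (255,440). The ball and scoop have not moved, and the gripper is clear.

```bash
python3 -c "
from plant import *
print(finish_job())"
```

```text
the job is handed in; nothing more can be done
None
```

All four cups are on the bottles of their own colour, placed in the order blue, pink, green, yellow, and the job is handed in at about 29 s of the 106 s allowed.

For green I used the smaller cup on the mat and the bottle farther to the robot's left.

**Seating:** the last camera check put the cup tops at 0.224, 0.231, 0.223 and 0.199 m. That is within 4 mm of the fully seated heights, and slightly high because the depth reads 1–5 mm high here. Each cup is centred over its closure to within a few millimetres.

**Forces:** the wrist force at the end of each move never read above about 6.5 N.

**Rest of the scene:** the dosing ball, scoop, larger green cup and all bottles are standing where they were, and the gripper is clear of everything.

**Disagreements:** the networks gave a few false labels, such as the ball as a green or blue cup and part of the arm as the yellow cup in the top view. I ruled these out by position, height or the picture. Because of the last one, the final yellow check rests on the scene camera alone. The fixed cameras and the wrist camera also differed by 2–5 mm in y. I used the wrist camera for the fits.

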